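# Seat the capacitors of a power supply in their mounting cups

### The arm

A 7-joint arm with a two-finger parallel gripper is mounted at the origin on the work surface. World frame = base frame: x ahead of the robot, y to its left, z up, the work surface at z = 0. Lengths are in m, angles in rad, forces in N, time in s.
With the tool pointing down it reaches from about 0.425 to 0.975 m from the base axis. Payload 16.7 kg.
Tool frame: the origin (TCP) lies on the centre line of the jaws, within the pads' length; the fingertips stand manip.tip_extent ahead of it and the grasp point (between the pads) lies 8 mm behind it (manip.tip_extent is the distance from the TCP to the fingertips, in m); z points along the fingers, y is the line along which they close (so a half turn about z gives the same grasp; the last joint's range is limited). The gripper opens to 85 mm and grips with 20 to 120 N. Pads are 22 mm wide; open, the fingers measure 114 mm over their backs; the gripper's body (76 mm by 85 mm) begins 54 mm behind the grasp point. The pads swing forward as they close: fully open they stand 13 mm farther back than shut.
Start: joints at [1.19, 0.426, 0.074, 1.606, -0.034, 1.111, -0.067], TCP at [0.154, -0.657, 0.242] pointing down, gripper open.
Joint ranges: [-2.85, 2.85], [-0.5, 2.14], [-1.23, 1.37], [0.21, 2.46], [-1.02, 4.16], [0.16, 2.05], [-2.73, 2.73]. Speed limits (rad/s): [1.89, 1.89, 2.39, 2.39, 3.01, 3.01, 3.01].

### API

Orientations are given as [roll, pitch, yaw] about the fixed x, y, z axes, in that order (R = Rz(yaw) Ry(pitch) Rx(roll)).
In Python, from workcell import manip, optics gives the robot as it stands. The module is installed in compiled form; this text tells all that it offers.
- The arm moves only by the shell command python3 -m handwheel 'ROWS' [FORCE]. ROWS is JSON, a list of rows, each an object of numbers: "wx", "wy", "wz": the turn, a rotation vector about the tool's x, y, z in units of 8 degrees (1.0 is 8 degrees); "dx", "dy", "dz": the shift along the tool's x, y, z in mm; "gripper": the opening, from -1 (shut) to 1 (fully open), so that 0 is half open. A call has 1 to 8 rows; each row shifts and turns the commanded pose from where the row before left it, along the tool's axes as they then stand; what a row does not reach is not made up. A row lasts 1/10 s, in which the tool goes at most 50 mm and 8.59 degrees, less where a joint would pass 70% of its speed; a pose out of reach is approached as far as the arm can. A call with a gripper value outside its range is refused whole. The fingers move at their own pace and stop on an object; FORCE is the grip in N (left out, the last holds). Time passes only in rows, so rows that do not move let the fingers close. It gives the time, the measured TCP pose, the force, the opening and the grip force at its end, in the units of the state.
- manip.state(): the state, without advancing time (a new reading comes with each control period).
- optics.grab_frame(name): name is "scene" or "top"; returns a dict with "pixels" (480x640x3 uint8, red, green, blue), "depth" (480x640 float32, m along the optical axis (not along the pixel's ray), 0 where there is no reading), "intrinsics" (3x3 intrinsics, pixels), "pose" (4x4, takes a point from camera to world coordinates). Camera axes: x right, y up, looking along -z (the intrinsics and any distortion apply to the point x, -y, -z); pixel columns grow to the right and rows downward; lengths in m; the calibration is good to about 2 mm. A picture is of the moment at which its call begins.
- manip.finish_job(): hands the job in; it is judged then, once.
The state is a dict: "time": time; "q": joint angles; "qd": joint speeds; "tau": joint torques, N m; "tool_pos": TCP position; "tool_rot": TCP orientation; "ft_force": force on the tool from outside, world axes, zero at the start; "moment": the same for the moment, N m; "width": opening from 0.0 (shut) to 1.0 (fully open); "grasp_force": force on a finger pad.
Only numpy, scipy, OpenCV 4.12 (cv2) and the standard library are available. Lean on these libraries where they do the work, as an engineer would, in place of code of your own. Each camera call takes 0.05 s, during which the arm holds its last target. There are 200 camera calls.

### The job

Pick the four round capacitor cans out from among the parts on the bench and stand each one upright in the mounting cup of its own size on the yellow base plate, the smallest can in the smallest cup and so on up to the largest, each resting flat on the cup's floor and let go. Do not tip a can over, and leave the transformer and the heat sink where they are.

Things in the scene. Friction and masses are not known exactly. Their poses are not given: they have to be found in the camera images.
- can_a_center (a point): The smallest of the four capacitors: an upright round can with a black sleeve, 22 mm in diameter and 56 mm tall, with a silvery top that carries two brass studs 5 mm high (above the 56 mm). Standing loose on the bench, light (under 0.4 kg). The point is on the can's axis, half-way up (28 mm above its underside); z is the can's axis. Grip it across the diameter, at half height or a little above.
- can_b_center (a point): The second smallest of the four capacitors: an upright round can with a black sleeve, 34 mm in diameter and 60 mm tall, with a silvery top that carries two brass studs 5 mm high (above the 60 mm). Standing loose on the bench, light (under 0.4 kg). The point is on the can's axis, half-way up (30 mm above its underside); z is the can's axis. Grip it across the diameter, at half height or a little above.
- can_c_center (a point): The second largest of the four capacitors: an upright round can with a black sleeve, 48 mm in diameter and 66 mm tall, with a silvery top that carries two brass studs 5 mm high (above the 66 mm). Standing loose on the bench, light (under 0.4 kg). The point is on the can's axis, half-way up (33 mm above its underside); z is the can's axis. Grip it across the diameter, at half height or a little above.
- can_d_center (a point): The largest of the four capacitors: an upright round can with a black sleeve, 62 mm in diameter and 72 mm tall, with a silvery top that carries two brass studs 5 mm high (above the 72 mm). Standing loose on the bench, light (under 0.4 kg). The point is on the can's axis, half-way up (36 mm above its underside); z is the can's axis. Grip it across the diameter, at half height or a little above.
- cup_a_seat (a point): The smallest of the four round mounting cups, made for the 22 mm can: a shallow grey plastic cup, 35 mm inside and 41 mm outside diameter, with two small screw ears, fixed on a square yellow base plate (250 mm, 6 mm thick). The point is the centre of the cup's inner floor, on which the can's underside rests, 9 mm above the bench; the rim stands 6 mm above this floor. z is up.
- cup_b_seat (a point): The second smallest of the four round mounting cups, made for the 34 mm can: a shallow grey plastic cup, 47 mm inside and 53 mm outside diameter, with two small screw ears, fixed on a square yellow base plate (250 mm, 6 mm thick). The point is the centre of the cup's inner floor, on which the can's underside rests, 9 mm above the bench; the rim stands 6 mm above this floor. z is up.
- cup_c_seat (a point): The second largest of the four round mounting cups, made for the 48 mm can: a shallow grey plastic cup, 61 mm inside and 67 mm outside diameter, with two small screw ears, fixed on a square yellow base plate (250 mm, 6 mm thick). The point is the centre of the cup's inner floor, on which the can's underside rests, 9 mm above the bench; the rim stands 6 mm above this floor. z is up.
- cup_d_seat (a point): The largest of the four round mounting cups, made for the 62 mm can: a shallow grey plastic cup, 75 mm inside and 81 mm outside diameter, with two small screw ears, fixed on a square yellow base plate (250 mm, 6 mm thick). The point is the centre of the cup's inner floor, on which the can's underside rests, 9 mm above the bench; the rim stands 6 mm above this floor. z is up.
- transformer: Bystander: a small transformer with dark steel core and copper winding, 48 x 40 x 40 mm tall, standing loose among the cans. Origin at the centre of its underside; x along the 48 mm core. To be left alone.
- heatsink: Bystander: an aluminium heat sink with upright fins, 50 x 40 x 34 mm tall, standing loose among the cans. Origin at the centre of its underside; x along the 50 mm side. To be left alone.

How it is judged:
By the outcome, as a careful person would: the job done as asked, in the order asked, and still so for the second after the job is handed in, with the robot touching nothing.
It also fails if it takes over 99 s, if anything falls off the work surface, if the arm or the gripper's body presses on something with over 40 N, if the wrist force passes 120 N, or if a joint passes its speed limit or range.

## Working session

There is one attempt and no reset: what is moved stays moved. The work goes in short steps, Python scripts to look and compute and a shell command to move; the robot and the scene stay as the last step left them, time stands still between calls to the robot, and variables do not carry over. Pictures are saved under pics/ and viewed, at most 14 in all, crops included, and the job is handed in when it is done.

```bash
mkdir -p pics
python3 - <<'E'
from workcell import manip, optics
import cv2,numpy as np
s=manip.state();print(s, manip.tip_extent)
for n in("scene","top"):
    f=optics.grab_frame(n);cv2.imwrite(f"pics/{n}0.png",f["pixels"][...,::-1]);print(f["intrinsics"],f["pose"])
    np.savez(f"{n}0.npz",**f)
E
```

```text
{'time': 0.0, 'q': array([ 1.19053955,  0.42670347,  0.07388396,  1.60659159, -0.03409493,
        1.11080989, -0.06708466]), 'qd': array([-0.00015196,  0.00010863,  0.00038375,  0.00046158, -0.00017432,
        0.00089122,  0.00035051]), 'tau': array([-1.77401016e-03, -9.49830794e+01,  3.76012221e+00, -4.63532639e+01,
        1.92075782e-02,  9.94336180e-03,  2.18660938e-05]), 'tool_pos': array([ 0.15424568, -0.65674331,  0.24163742]), 'tool_rot': array([-3.14034528e+00,  1.08405292e-04,  2.30713135e-01]), 'ft_force': array([0.68373056, 0.35414868, 1.2507177 ]), 'moment': array([ 0.01483334,  0.0078827 , -0.02905176]), 'grasp_force': 0.0, 'width': 1.0025306632054127} 0.011
[[611.36805177   0.         320.77842548]
 [  0.         611.36805177 231.30589114]
 [  0.           0.           1.        ]] [[-0.45891527 -0.52997403  0.7131089   1.30137787]
 [ 0.88835743 -0.26036937  0.37819158  0.41902242]
 [-0.01476     0.80705348  0.59029385  0.70472804]
 [ 0.          0.          0.          1.        ]]
[[569.10532074   0.         327.35145347]
 [  0.         569.10532074 250.47709482]
 [  0.           0.           1.        ]] [[ 0.02464695  0.99269302 -0.11812325  0.37274457]
 [-0.9995707   0.02259885 -0.01864703  0.00574198]
 [-0.01584133  0.11853214  0.99282384  1.30337623]
 [ 0.          0.          0.          1.        ]]
```

View pics/top0.png

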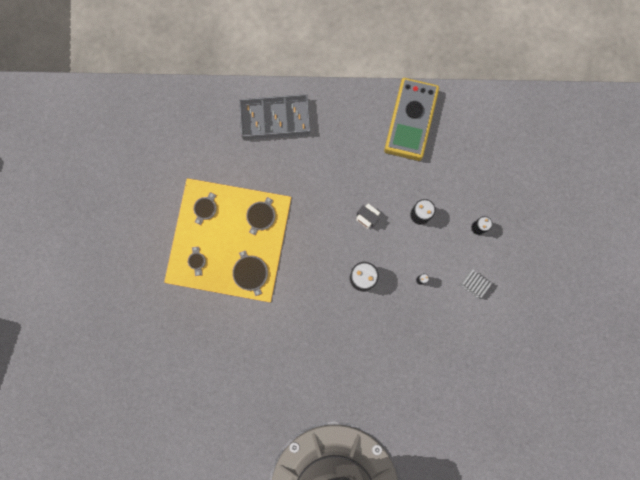

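View pics/scene0.png

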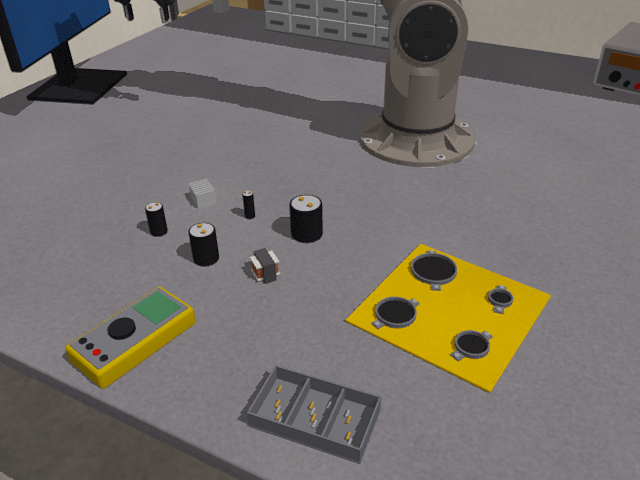

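The top view shows the cans at about d (364,277), c (424,212), b (483,225) and a (423,280). The transformer is at (368,216) and the heat sink at (478,284). The cups are at a (196,261), b (204,208), c (260,216) and d (250,273).

```bash
cat > h.py <<'E'
import numpy as np,cv2
def cloud(f):
    K=f["intrinsics"];d=f["depth"];v,u=np.mgrid[:480,:640]
    p=np.stack([(u-K[0,2])/K[0,0]*d,-(v-K[1,2])/K[1,1]*d,-d,np.ones_like(d)],-1)
    return (p@f["pose"].T)[...,:3]
def circ(P):
    c,r=cv2.minEnclosingCircle(P[:,:2].astype(np.float32)); return c,r
def pix2w(f,u,v,z):
    K=f["intrinsics"];T=f["pose"]
    r=T[:3,:3]@np.array([(u-K[0,2])/K[0,0],-(v-K[1,2])/K[1,1],-1]);t=(z-T[2,3])/r[2]
    return T[:3,3]+t*r
E
python3 - <<'E'
from h import *
f=dict(np.load("top0.npz"));W=cloud(f);im=f["pixels"]
g=np.load("scene0.npz");G=cloud(dict(g))
print("bench z",np.median(W[330:380,150:250,2]),W[330:380,150:250,2].std(), "scene",)
cans=dict(a=(423,280,.056),b=(483,225,.060),c=(424,212,.066),d=(364,277,.072))
cent={}
for n,(u,v,h) in cans.items():
    s=W[v-28:v+28,u-28:u+28]; px=im[v-28:v+28,u-28:u+28].astype(int)
    m=(abs(s[...,2]-h)<.006)
    P=s[m];c=P.mean(0);
    # silver top: bright pixels at height
    b=(px.sum(-1)>330)&(s[...,2]>.03);vv,uu=np.nonzero(b)
    w=pix2w(f,uu.mean()+u-28,vv.mean()+v-28,h)
    print(n,"depth mean",c.round(4),circ(P)[1].__round__(4),"bright",w.round(4),b.sum())
    cent[n]=c
    m=(np.hypot(*(G[...,:2]-c[:2]).transpose(2,0,1))<.04)&(abs(G[...,2]-h)<.004)
    Q=G[m];print("   scene mean",Q.mean(0).round(4) if len(Q) else None,np.round(circ(Q)[1],4))
cups=dict(a=(196,261),b=(204,208),c=(260,216),d=(250,273))
for n,(u,v) in cups.items():
    px=im[v-22:v+22,u-22:u+22].astype(int);b=(px.max(-1)<50).astype(np.uint8)
    k,l,st,ce=cv2.connectedComponentsWithStats(b);i=l[22,22]
    w=pix2w(f,ce[i][0]+u-22,ce[i][1]+v-22,.010);print("cup",n,w.round(4),st[i])
for n,(u,v) in dict(tr=(368,216),hs=(478,284)).items():
    s=W[v-28:v+28,u-28:u+28].reshape(-1,3);P=s[(s[:,2]>.02)];
    P=P[np.hypot(*(P[:,:2]-pix2w(f,u,v,.03)[:2]).T)<.036]
    print(n,P.mean(0).round(4),cv2.minAreaRect((P[:,:2]*1000).astype(np.float32)))
x=cv2.resize(im[180:310,160:300],None,fx=5,fy=4.6,interpolation=2);y=cv2.resize(im[190:310,340:500],None,fx=5,fy=5,interpolation=2)
cv2.imwrite("pics/cups.png",x[:598,:,::-1]);cv2.imwrite("pics/cans.png",y[...,::-1])
E
```

```text
bench z -0.0005660871614451279 0.07813878420988787 scene
a depth mean [ 0.4654 -0.1835  0.0547] 0.011 bright [ 0.4658 -0.1848  0.056 ] 89
   scene mean [ 0.4704 -0.1845  0.0554] 0.0128
b depth mean [ 0.5893 -0.3154  0.059 ] 0.0171 bright [ 0.5894 -0.3138  0.06  ] 176
   scene mean [ 0.5946 -0.3156  0.0595] 0.0184
c depth mean [ 0.6163 -0.1822  0.065 ] 0.0243 bright [ 0.617  -0.1824  0.066 ] 314
   scene mean [ 0.6218 -0.1825  0.0655] 0.0268
d depth mean [ 0.4667 -0.0524  0.0711] 0.0311 bright [ 0.4671 -0.0518  0.072 ] 522
   scene mean [ 0.4727 -0.0529  0.0716] 0.0341
cup a [0.4966 0.3317 0.01  ] [   0    0   44   44 1936]
cup b [0.6204 0.3196 0.01  ] [   0    0   44   44 1936]
cup c [0.6044 0.1888 0.01  ] [   0    0   44   44 1936]
cup d [0.4719 0.2065 0.01  ] [   0    0   44   44 1936]
tr [ 0.6061 -0.0599  0.0367] ((607.3432006835938, -60.345367431640625), (48.151145935058594, 43.454734802246094), 52.26019287109375)
hs [ 0.4577 -0.3042  0.0297] ((458.3745422363281, -304.2770690917969), (51.002716064453125, 40.540565490722656), 54.728763580322266)
```

View pics/cans.png

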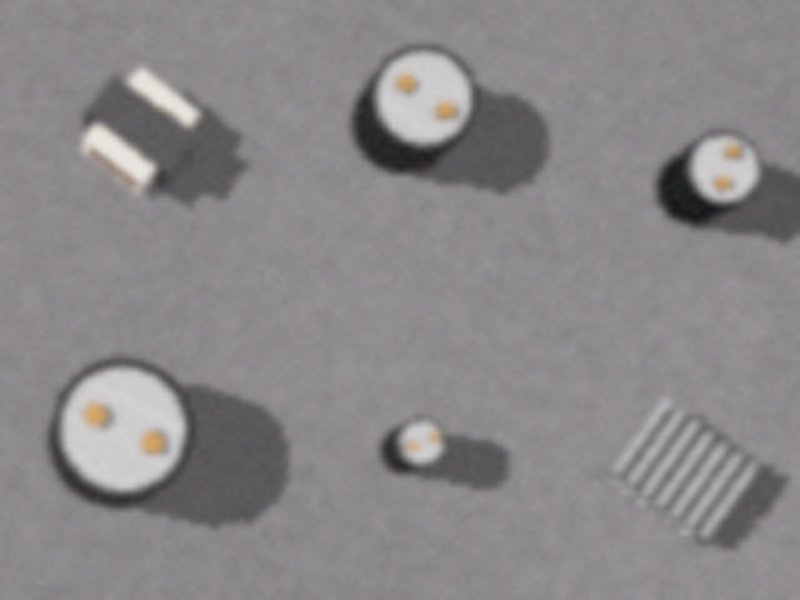

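View pics/cups.png

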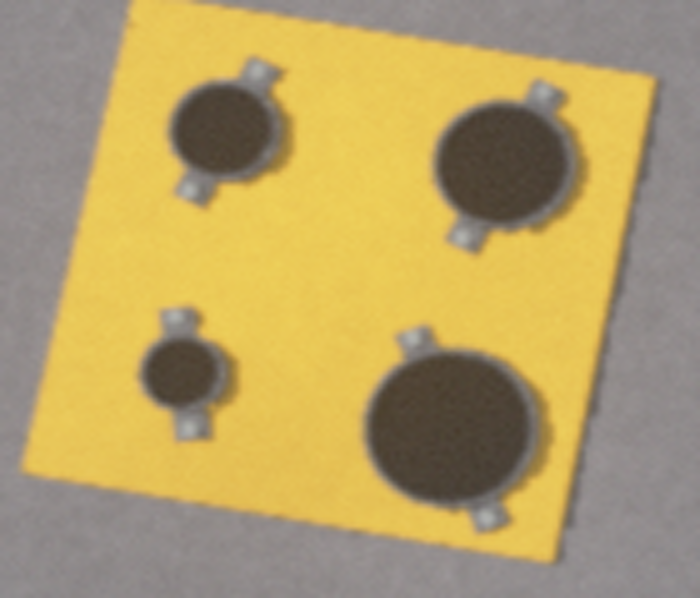

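The crops confirm the layout: four cans, plus the transformer and heat sink. All four cups are clearly visible. The two cameras disagree by about 5 mm in x, so I'll average them.

```bash
python3 - <<'E'
from h import *
cups=dict(a=((197,261),(500,298)),b=((204,208),(472,344)),c=((260,216),(396,312)),d=((250,273),(434,268)))
for n,uv in cups.items():
  for k,(u,v) in zip(("top","scene"),uv):
    f=dict(np.load(k+"0.npz"));b=(f["pixels"].max(-1)<85).astype(np.uint8)
    _,l,st,ce=cv2.connectedComponentsWithStats(b,connectivity=4);i=l[v,u]
    for z in (.015,.009): print(n,k,pix2w(f,*ce[i],z).round(4)[:2],st[i][2:])
E
python3 -m handwheel '[{"wz":0.83},{"wz":0.82},{"dx":28,"dy":-40},{"dx":28,"dy":-40},{"dx":28,"dy":-40},{"dx":28,"dy":-40},{"dx":28,"dy":-40},{"dx":28,"dy":-40}]'
```

```text
a top [0.496  0.3303] [ 13  12 125]
a top [0.4966 0.3318] [ 13  12 125]
a scene [0.4983 0.3291] [ 22  14 220]
a scene [0.4914 0.3283] [ 22  14 220]
b top [0.6191 0.3173] [ 17  18 241]
b top [0.6202 0.3187] [ 17  18 241]
b scene [0.6214 0.3165] [ 32  22 525]
b scene [0.6155 0.3156] [ 32  22 525]
c top [0.6043 0.1867] [ 25  24 455]
c top [0.6054 0.1875] [ 25  24 455]
c scene [0.6076 0.1866] [ 38  26 734]
c scene [0.6016 0.1845] [ 38  26 734]
d top [0.4709 0.2059] [ 30  31 737]
d top [0.4714 0.2068] [ 30  31 737]
d scene [0.4752 0.2058] [ 43  27 878]
d scene [0.468  0.2039] [ 43  27 878]schema error: expected keys wx, wy, wz, dx, dy, dz, gripper
```

```bash
python3 -m handwheel '[{"wx":0,"wy":0,"wz":0.83,"dx":0,"dy":0,"dz":0,"gripper":1},{"wx":0,"wy":0,"wz":0.82,"dx":0,"dy":0,"dz":0,"gripper":1},{"wx":0,"wy":0,"wz":0,"dx":28,"dy":-40,"dz":0,"gripper":1},{"wx":0,"wy":0,"wz":0,"dx":28,"dy":-40,"dz":0,"gripper":1},{"wx":0,"wy":0,"wz":0,"dx":28,"dy":-40,"dz":0,"gripper":1},{"wx":0,"wy":0,"wz":0,"dx":28,"dy":-40,"dz":0,"gripper":1},{"wx":0,"wy":0,"wz":0,"dx":28,"dy":-40,"dz":0,"gripper":1},{"wx":0,"wy":0,"wz":0,"dx":28,"dy":-40,"dz":0,"gripper":1}]'
```

```text
time: 0.9
tool_pos: [0.323, -0.4151, 0.2422]
tool_rot: [-3.142, 0.0, 0.0]
ft_force: [1.5, -0.3, 0.0]
width: 0.999
grasp_force: 0.0
```

```bash
python3 -m handwheel '[{"wx":0,"wy":0,"wz":0,"dx":24,"dy":-38,"dz":15,"gripper":1},{"wx":0,"wy":0,"wz":0,"dx":24,"dy":-38,"dz":15,"gripper":1},{"wx":0,"wy":0,"wz":0,"dx":24,"dy":-38,"dz":15,"gripper":1},{"wx":0,"wy":0,"wz":0,"dx":24,"dy":-39,"dz":15,"gripper":1},{"wx":0,"wy":0,"wz":0,"dx":24,"dy":-39,"dz":15,"gripper":1},{"wx":0,"wy":0,"wz":0,"dx":25,"dy":-39,"dz":15,"gripper":1},{"wx":0,"wy":0,"wz":0,"dx":0,"dy":0,"dz":0,"gripper":1}]'
python3 - <<'E'
from workcell import manip, optics
from h import *
print(manip.state()["tool_pos"])
o=[cv2.resize(optics.grab_frame("scene")["pixels"][100:300,130:380],None,fx=3,fy=3)]
cv2.imwrite("pics/s1.png",o[0][...,::-1])
E
```

```text
time: 1.6
tool_pos: [0.4693, -0.1801, 0.1506]
tool_rot: [-3.139, 0.001, 0.008]
ft_force: [-0.7, -0.6, -0.4]
width: 1.002
grasp_force: 0.0
[ 0.46925118 -0.18009888  0.15063488]
```

View pics/s1.png

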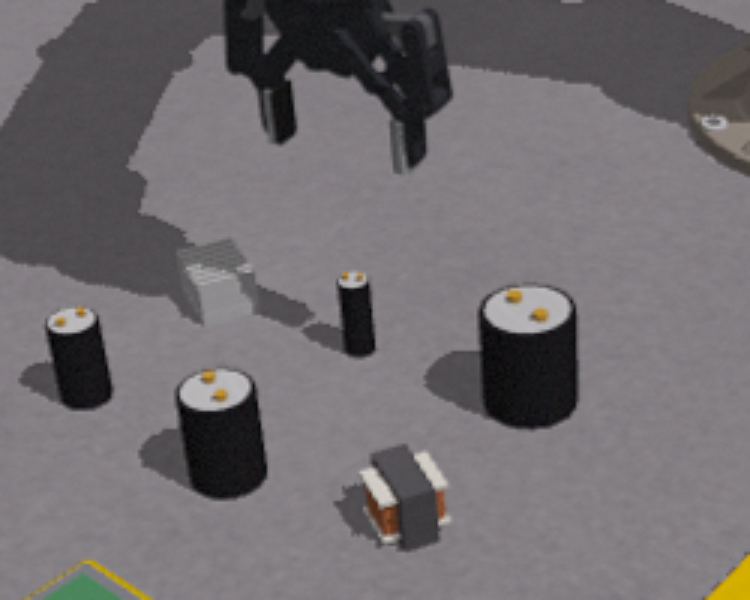

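The enlarged scene crop shows the open gripper above can a (fingertips at 280,140 and 405,170, can top at 352,280). All parts are upright. Next I go down.

```bash
python3 -m handwheel '[{"wx":0,"wy":0,"wz":0,"dx":-1,"dy":4,"dz":20,"gripper":1},{"wx":0,"wy":0,"wz":0,"dx":0,"dy":0,"dz":20,"gripper":1},{"wx":0,"wy":0,"wz":0,"dx":0,"dy":0,"dz":0,"gripper":1},{"wx":0,"wy":0,"wz":0,"dx":0,"dy":0,"dz":0,"gripper":1}]'
```

```text
time: 2.05
tool_pos: [0.4658, -0.1906, 0.1126]
tool_rot: [-3.141, 0.001, -0.001]
ft_force: [0.1, -0.5, 0.6]
width: 1.004
grasp_force: 0.0
```

```bash
python3 -m handwheel '[{"wx":0,"wy":0,"wz":0,"dx":2,"dy":-6.5,"dz":0,"gripper":1},{"wx":0,"wy":0,"wz":0,"dx":0,"dy":0,"dz":30,"gripper":1},{"wx":0,"wy":0,"wz":0,"dx":0,"dy":0,"dz":30,"gripper":1},{"wx":0,"wy":0,"wz":0,"dx":0,"dy":0,"dz":26,"gripper":1},{"wx":0,"wy":0,"wz":0,"dx":0,"dy":0,"dz":0,"gripper":1},{"wx":0,"wy":0,"wz":0,"dx":0,"dy":0,"dz":0,"gripper":1}]'
python3 - <<'E'
from workcell import manip, optics
from h import *
f=optics.grab_frame("scene");print(manip.state()["tool_pos"])
g=optics.grab_frame("top")
o=cv2.resize(f["pixels"][100:250,150:350],None,fx=2.5,fy=2.5);p=cv2.resize(g["pixels"][230:330,360:480],None,fx=3.75,fy=3.75)[:375]
cv2.imwrite("pics/s2.png",np.hstack([o,p[:, :300]])[...,::-1])
E
```

```text
time: 2.65
tool_pos: [0.4687, -0.1833, 0.0273]
tool_rot: [-3.142, -0.0, 0.001]
ft_force: [-0.0, -0.4, 0.2]
width: 0.996
grasp_force: 0.0
[ 0.46907744 -0.18347626  0.02776662]
```

View pics/s2.png

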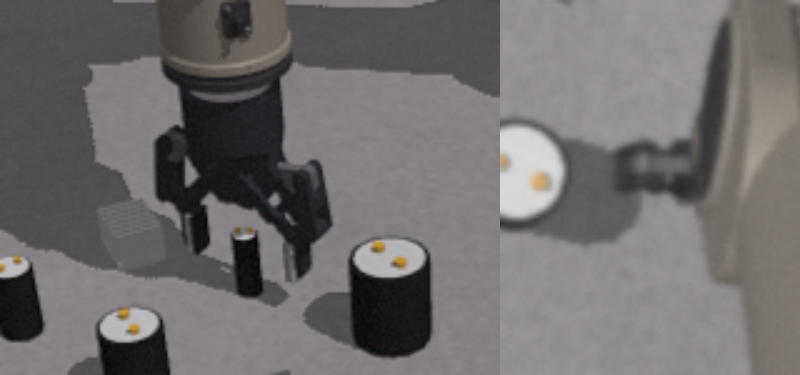

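Can a (245,262 in the crop) stands midway between the two open fingers (195,225 and 298,255). I close on it.

```bash
python3 -m handwheel '[{"wx":0,"wy":0,"wz":0,"dx":0,"dy":0,"dz":0,"gripper":-0.3},{"wx":0,"wy":0,"wz":0,"dx":0,"dy":0,"dz":0,"gripper":-0.6},{"wx":0,"wy":0,"wz":0,"dx":0,"dy":0,"dz":0,"gripper":-0.8},{"wx":0,"wy":0,"wz":0,"dx":0,"dy":0,"dz":0,"gripper":-1},{"wx":0,"wy":0,"wz":0,"dx":0,"dy":0,"dz":0,"gripper":-1},{"wx":0,"wy":0,"wz":0,"dx":0,"dy":0,"dz":0,"gripper":-1},{"wx":0,"wy":0,"wz":0,"dx":0,"dy":0,"dz":0,"gripper":-1},{"wx":0,"wy":0,"wz":0,"dx":0,"dy":0,"dz":0,"gripper":-1}]' 30
```

```text
time: 3.55
tool_pos: [0.4683, -0.1835, 0.0266]
tool_rot: [3.142, -0.0, 0.0]
ft_force: [-1.7, -0.3, 5.5]
width: 0.235
grasp_force: 29.0
```

```bash
python3 -m handwheel '[{"wx":0,"wy":0,"wz":0,"dx":0,"dy":0,"dz":-10,"gripper":-1},{"wx":0,"wy":0,"wz":0,"dx":0,"dy":0,"dz":-25,"gripper":-1},{"wx":0,"wy":0,"wz":0,"dx":0,"dy":0,"dz":-35,"gripper":-1},{"wx":0,"wy":0,"wz":0,"dx":0,"dy":0,"dz":-30,"gripper":-1},{"wx":0,"wy":0,"wz":0,"dx":0,"dy":0,"dz":-15,"gripper":-1},{"wx":0,"wy":0,"wz":0,"dx":2,"dy":-15,"dz":0,"gripper":-1},{"wx":0,"wy":0,"wz":0,"dx":2,"dy":-25,"dz":0,"gripper":-1},{"wx":0,"wy":0,"wz":0,"dx":2,"dy":-35,"dz":0,"gripper":-1}]'
python3 -m handwheel '[{"wx":0,"wy":0,"wz":0,"dx":2,"dy":-40,"dz":0,"gripper":-1},{"wx":0,"wy":0,"wz":0,"dx":3,"dy":-40,"dz":0,"gripper":-1},{"wx":0,"wy":0,"wz":0,"dx":3,"dy":-40,"dz":0,"gripper":-1},{"wx":0,"wy":0,"wz":0,"dx":3,"dy":-40,"dz":0,"gripper":-1},{"wx":0,"wy":0,"wz":0,"dx":3,"dy":-40,"dz":0,"gripper":-1},{"wx":0,"wy":0,"wz":0,"dx":3,"dy":-40,"dz":0,"gripper":-1},{"wx":0,"wy":0,"wz":0,"dx":3,"dy":-40,"dz":0,"gripper":-1},{"wx":0,"wy":0,"wz":0,"dx":3,"dy":-40,"dz":0,"gripper":-1}]'
python3 -m handwheel '[{"wx":0,"wy":0,"wz":0,"dx":0,"dy":-40,"dz":0,"gripper":-1},{"wx":0,"wy":0,"wz":0,"dx":0,"dy":-40,"dz":0,"gripper":-1},{"wx":0,"wy":0,"wz":0,"dx":0,"dy":-25,"dz":0,"gripper":-1},{"wx":0,"wy":0,"wz":0,"dx":0,"dy":-12,"dz":0,"gripper":-1},{"wx":0,"wy":0,"wz":0,"dx":0,"dy":0,"dz":20,"gripper":-1},{"wx":0,"wy":0,"wz":0,"dx":0,"dy":0,"dz":20,"gripper":-1},{"wx":0,"wy":0,"wz":0,"dx":0,"dy":0,"dz":0,"gripper":-1},{"wx":0,"wy":0,"wz":0,"dx":0,"dy":0,"dz":0,"gripper":-1}]'
```

```text
time: 4.35
tool_pos: [0.4741, -0.1088, 0.1421]
tool_rot: [3.141, -0.001, -0.002]
ft_force: [0.6, 0.4, -0.2]
width: 0.235
grasp_force: 29.4
time: 5.15
tool_pos: [0.4969, 0.2131, 0.142]
tool_rot: [3.142, -0.0, 0.0]
ft_force: [1.2, -1.0, -2.0]
width: 0.234
grasp_force: 29.4
time: 5.95
tool_pos: [0.4972, 0.3279, 0.1018]
tool_rot: [3.141, 0.0, -0.0]
ft_force: [-0.2, -0.2, 0.4]
width: 0.241
grasp_force: 29.4
```

```bash
python3 -m handwheel '[{"wx":0,"wy":0,"wz":0,"dx":0.5,"dy":-2,"dz":20,"gripper":-1},{"wx":0,"wy":0,"wz":0,"dx":0,"dy":0,"dz":20,"gripper":-1},{"wx":0,"wy":0,"wz":0,"dx":0,"dy":0,"dz":8,"gripper":-1},{"wx":0,"wy":0,"wz":0,"dx":0,"dy":0,"dz":0,"gripper":-1},{"wx":0,"wy":0,"wz":0,"dx":0,"dy":0,"dz":0,"gripper":-1}]'
python3 - <<'E'
from workcell import manip, optics
from h import *
f=optics.grab_frame("scene");print(manip.state()["tool_pos"])
o=cv2.resize(f["pixels"][190:340,400:600],None,fx=4,fy=4,interpolation=2)
cv2.imwrite("pics/s3.png",o[...,::-1])
E
```

```text
time: 6.45
tool_pos: [0.498, 0.3308, 0.0545]
tool_rot: [-3.141, -0.001, 0.0]
ft_force: [0.4, -0.2, -0.1]
width: 0.232
grasp_force: 29.4
[0.49812878 0.33081501 0.05459276]
```

View pics/s3.png

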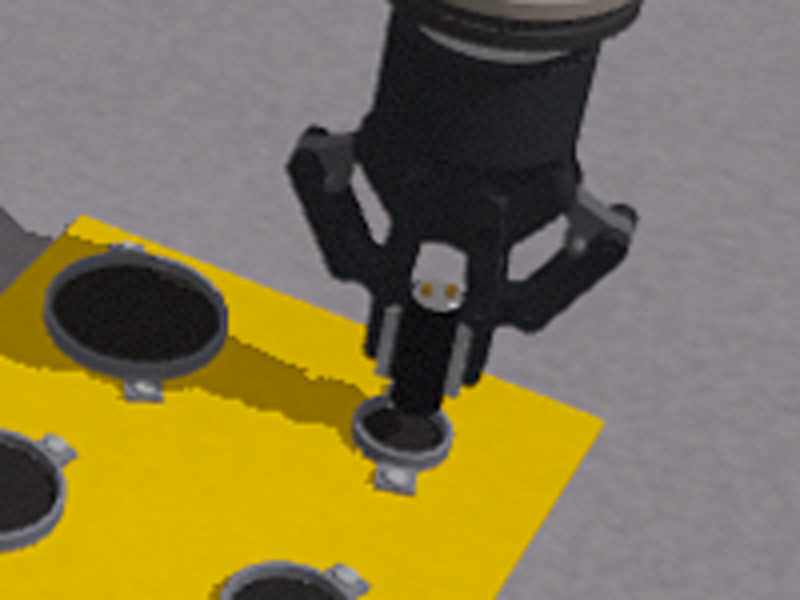

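The can hangs straight over the smallest cup (rim centre about (403,430) in the crop, can's lower edge about (417,413)). I'll check the offset in the scene camera's own frame.

Run:
```python
from h import *
f=dict(np.load("scene0.npz"))
p=pix2w(f,400+417/4-.4,190+413/4-.4,.028);d=f["pose"][:2,3]-p[:2];d/=np.hypot(*d)
print("can bottom",p[:2]-.011*d,"cup rim",pix2w(f,400+403/4-.4,190+430/4-.4,.015)[:2])
```

```text
can bottom [0.49235295 0.33177863] cup rim [0.50094162 0.3287006 ]
```

Run:
```python
from workcell import manip, optics
from h import *
f=optics.grab_frame("scene");G=cloud(f)
# black sleeve column along can axis in crop coords
for cx,cy in [(440,255),(440,270),(439,283),(438,298),(437,308),(434,320),(430,340),(427,355),(424,370),(421,385),(419,395),(418,402),(417,408),(416,414),(415,420),(404,440)]:
    u,v=400+cx//4,190+cy//4; print(cx,cy,G[v,u].round(4),f["pixels"][v,u])
b=(f["pixels"][...,:].min(-1)>130);
s=np.zeros_like(b);s[250:270,500:516]=1
Q=G[b&s];print(Q.mean(0),len(Q))
```

```text
440 255 [ 3.559e-01  3.128e-01 -2.000e-04] [135 130 135]
440 270 [ 0.366   0.3154 -0.0015] [136 129 135]
439 283 [0.4874 0.3283 0.0839] [122 121 122]
438 298 [0.4965 0.3306 0.0831] [118 117 119]
437 308 [0.5055 0.3325 0.0843] [88 86 89]
434 320 [0.5065 0.3321 0.0787] [18 18 17]
430 340 [0.5064 0.3322 0.0683] [11 10 16]
427 355 [0.5057 0.3316 0.0612] [16 13 16]
424 370 [0.5091 0.3333 0.0561] [18 14 21]
421 385 [0.5065 0.3328 0.0453] [20 16 20]
419 395 [0.5078 0.3321 0.0418] [19 20 17]
418 402 [0.5097 0.3329 0.0393] [19 16 19]
417 408 [0.5088 0.3335 0.0345] [19 17 20]
416 414 [0.5062 0.3336 0.0303] [18 20 19]
415 420 [0.4856 0.3304 0.0079] [40 37 36]
404 440 [0.5008 0.3307 0.0092] [36 35 33]
[0.37123081 0.3156174  0.00497145] 70
```

The can is upright with its axis at (0.496, 0.332) and its bottom at about z=0.028. I shift +3 mm in x and −1.5 mm in y, then lower.

```bash
python3 -m handwheel '[{"wx":0,"wy":0,"wz":0,"dx":3,"dy":1.5,"dz":0,"gripper":-1},{"wx":0,"wy":0,"wz":0,"dx":0,"dy":0,"dz":8,"gripper":-1},{"wx":0,"wy":0,"wz":0,"dx":0,"dy":0,"dz":6,"gripper":-1},{"wx":0,"wy":0,"wz":0,"dx":0,"dy":0,"dz":2.5,"gripper":-1},{"wx":0,"wy":0,"wz":0,"dx":0,"dy":0,"dz":1.5,"gripper":-1},{"wx":0,"wy":0,"wz":0,"dx":0,"dy":0,"dz":0,"gripper":-1}]'
```

```text
time: 7.15
tool_pos: [0.5002, 0.3289, 0.0356]
tool_rot: [3.141, 0.0, 0.0]
ft_force: [-3.5, -4.2, 11.4]
width: 0.236
grasp_force: 30.4
```

```bash
python3 -m handwheel '[{"wx":0,"wy":0,"wz":0,"dx":0,"dy":0,"dz":-0.5,"gripper":-0.4},{"wx":0,"wy":0,"wz":0,"dx":0,"dy":0,"dz":0,"gripper":-0.2},{"wx":0,"wy":0,"wz":0,"dx":0,"dy":0,"dz":0,"gripper":0.2},{"wx":0,"wy":0,"wz":0,"dx":0,"dy":0,"dz":0,"gripper":0.6},{"wx":0,"wy":0,"wz":0,"dx":0,"dy":0,"dz":-15,"gripper":1},{"wx":0,"wy":0,"wz":0,"dx":0,"dy":0,"dz":-30,"gripper":1},{"wx":0,"wy":0,"wz":0,"dx":0,"dy":0,"dz":-40,"gripper":1},{"wx":0,"wy":0,"wz":0,"dx":0,"dy":0,"dz":-20,"gripper":1}]'
python3 -m handwheel '[{"wx":0,"wy":0,"wz":0,"dx":4,"dy":40,"dz":0,"gripper":1},{"wx":0,"wy":0,"wz":0,"dx":6,"dy":40,"dz":0,"gripper":1},{"wx":0,"wy":0,"wz":0,"dx":6,"dy":40,"dz":0,"gripper":1},{"wx":0,"wy":0,"wz":0,"dx":6,"dy":40,"dz":0,"gripper":1},{"wx":0,"wy":0,"wz":0,"dx":6,"dy":40,"dz":0,"gripper":1},{"wx":0,"wy":0,"wz":0,"dx":6,"dy":40,"dz":0,"gripper":1},{"wx":0,"wy":0,"wz":0,"dx":6,"dy":40,"dz":0,"gripper":1},{"wx":0,"wy":0,"wz":0,"dx":6,"dy":40,"dz":0,"gripper":1}]'
python3 - <<'E'
from workcell import manip, optics
from h import *
f=optics.grab_frame("scene");G=cloud(f)
s=np.hypot(G[...,0]-.498,G[...,1]-.33)<.03
m=s&(abs(G[...,2]-.065)<.004);print("can a top",G[m].mean(0),m.sum())
o=cv2.resize(f["pixels"][140:360,380:600],None,fx=2.5,fy=2.5)
cv2.imwrite("pics/s4.png",o[...,::-1])
E
```

```text
time: 7.95
tool_pos: [0.5013, 0.3299, 0.145]
tool_rot: [-3.139, -0.003, 0.001]
ft_force: [-0.2, -0.3, 0.4]
width: 1.0
grasp_force: 0.0
time: 8.75
tool_pos: [0.5469, 0.0075, 0.1421]
tool_rot: [-3.141, -0.001, 0.0]
ft_force: [1.6, -0.1, -0.6]
width: 1.001
grasp_force: 0.0
can a top [0.50177071 0.32863323 0.0645171 ] 99
```

View pics/s4.png

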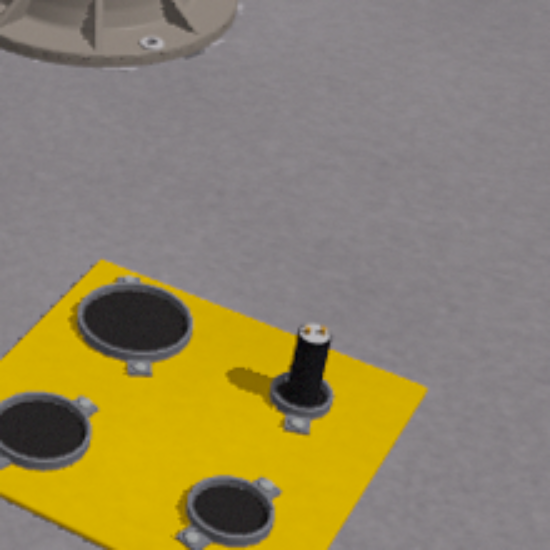

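Can a stands upright in the smallest cup (about (303,390) in the crop), with its top at z=0.065, so it is seated. On to can b.

```bash
python3 -m handwheel '[{"wx":0,"wy":0,"wz":0,"dx":6,"dy":40,"dz":0,"gripper":1},{"wx":0,"wy":0,"wz":0,"dx":6,"dy":40,"dz":0,"gripper":1},{"wx":0,"wy":0,"wz":0,"dx":6,"dy":40,"dz":0,"gripper":1},{"wx":0,"wy":0,"wz":0,"dx":6,"dy":40,"dz":0,"gripper":1},{"wx":0,"wy":0,"wz":0,"dx":6,"dy":40,"dz":0,"gripper":1},{"wx":0,"wy":0,"wz":0,"dx":6,"dy":40,"dz":0,"gripper":1},{"wx":0,"wy":0,"wz":0,"dx":5,"dy":40,"dz":0,"gripper":1},{"wx":0,"wy":0,"wz":0,"dx":4,"dy":30,"dz":0,"gripper":1}]'
python3 -m handwheel '[{"wx":0,"wy":0,"wz":0,"dx":0,"dy":13,"dz":10,"gripper":1},{"wx":0,"wy":0,"wz":0,"dx":0,"dy":0,"dz":20,"gripper":1},{"wx":0,"wy":0,"wz":0,"dx":0,"dy":0,"dz":0,"gripper":1},{"wx":0,"wy":0,"wz":0,"dx":0,"dy":0,"dz":0,"gripper":1}]'
```

```text
time: 9.6
tool_pos: [0.5917, -0.3035, 0.1419]
tool_rot: [3.141, -0.001, -0.001]
ft_force: [-0.0, -0.1, -0.2]
width: 0.999
grasp_force: 0.0
time: 10.0
tool_pos: [0.5918, -0.3127, 0.1111]
tool_rot: [-3.141, 0.0, 0.001]
ft_force: [-0.1, 0.0, 0.1]
width: 1.002
grasp_force: 0.0
```

```bash
python3 -m handwheel '[{"wx":0,"wy":0,"wz":0,"dx":0.5,"dy":3,"dz":0,"gripper":1},{"wx":0,"wy":0,"wz":0,"dx":0,"dy":0,"dz":20,"gripper":1},{"wx":0,"wy":0,"wz":0,"dx":0,"dy":0,"dz":30,"gripper":1},{"wx":0,"wy":0,"wz":0,"dx":0,"dy":0,"dz":24,"gripper":1},{"wx":0,"wy":0,"wz":0,"dx":0,"dy":0,"dz":10,"gripper":1},{"wx":0,"wy":0,"wz":0,"dx":0,"dy":0,"dz":0,"gripper":1},{"wx":0,"wy":0,"wz":0,"dx":0,"dy":0,"dz":0,"gripper":1}]'
python3 -m handwheel '[{"wx":0,"wy":0,"wz":0,"dx":0,"dy":0,"dz":0,"gripper":0.3},{"wx":0,"wy":0,"wz":0,"dx":0,"dy":0,"dz":0,"gripper":0},{"wx":0,"wy":0,"wz":0,"dx":0,"dy":0,"dz":0,"gripper":-0.3},{"wx":0,"wy":0,"wz":0,"dx":0,"dy":0,"dz":0,"gripper":-1},{"wx":0,"wy":0,"wz":0,"dx":0,"dy":0,"dz":0,"gripper":-1},{"wx":0,"wy":0,"wz":0,"dx":0,"dy":0,"dz":0,"gripper":-1},{"wx":0,"wy":0,"wz":0,"dx":0,"dy":0,"dz":0,"gripper":-1}]' 30
```

```text
time: 10.7
tool_pos: [0.593, -0.3171, 0.0281]
tool_rot: [3.141, -0.001, 0.001]
ft_force: [-0.4, 0.2, 0.9]
width: 0.999
grasp_force: 0.0
time: 11.4
tool_pos: [0.5925, -0.317, 0.0274]
tool_rot: [3.141, -0.001, 0.0]
ft_force: [-1.5, 0.2, 6.3]
width: 0.379
grasp_force: 29.3
```

```bash
python3 -m handwheel '[{"wx":0,"wy":0,"wz":0,"dx":0,"dy":0,"dz":-10,"gripper":-1},{"wx":0,"wy":0,"wz":0,"dx":0,"dy":0,"dz":-25,"gripper":-1},{"wx":0,"wy":0,"wz":0,"dx":0,"dy":0,"dz":-35,"gripper":-1},{"wx":0,"wy":0,"wz":0,"dx":0,"dy":0,"dz":-30,"gripper":-1},{"wx":0,"wy":0,"wz":0,"dx":0,"dy":0,"dz":-15,"gripper":-1},{"wx":0,"wy":0,"wz":0,"dx":2,"dy":-15,"dz":0,"gripper":-1},{"wx":0,"wy":0,"wz":0,"dx":2,"dy":-25,"dz":0,"gripper":-1},{"wx":0,"wy":0,"wz":0,"dx":2,"dy":-35,"dz":0,"gripper":-1}]'
python3 -m handwheel '[{"wx":0,"wy":0,"wz":0,"dx":2,"dy":-40,"dz":0,"gripper":-1},{"wx":0,"wy":0,"wz":0,"dx":3,"dy":-40,"dz":0,"gripper":-1},{"wx":0,"wy":0,"wz":0,"dx":3,"dy":-40,"dz":0,"gripper":-1},{"wx":0,"wy":0,"wz":0,"dx":3,"dy":-40,"dz":0,"gripper":-1},{"wx":0,"wy":0,"wz":0,"dx":3,"dy":-40,"dz":0,"gripper":-1},{"wx":0,"wy":0,"wz":0,"dx":3,"dy":-40,"dz":0,"gripper":-1},{"wx":0,"wy":0,"wz":0,"dx":3,"dy":-40,"dz":0,"gripper":-1},{"wx":0,"wy":0,"wz":0,"dx":3,"dy":-40,"dz":0,"gripper":-1}]'
python3 -m handwheel '[{"wx":0,"wy":0,"wz":0,"dx":0,"dy":-40,"dz":0,"gripper":-1},{"wx":0,"wy":0,"wz":0,"dx":0,"dy":-40,"dz":0,"gripper":-1},{"wx":0,"wy":0,"wz":0,"dx":0,"dy":-40,"dz":0,"gripper":-1},{"wx":0,"wy":0,"wz":0,"dx":0,"dy":-40,"dz":0,"gripper":-1},{"wx":0,"wy":0,"wz":0,"dx":0,"dy":-40,"dz":0,"gripper":-1},{"wx":0,"wy":0,"wz":0,"dx":0,"dy":-25,"dz":0,"gripper":-1},{"wx":0,"wy":0,"wz":0,"dx":0,"dy":-13,"dz":0,"gripper":-1},{"wx":0,"wy":0,"wz":0,"dx":0,"dy":0,"dz":20,"gripper":-1}]'
python3 -m handwheel '[{"wx":0,"wy":0,"wz":0,"dx":0,"dy":0,"dz":30,"gripper":-1},{"wx":0,"wy":0,"wz":0,"dx":0,"dy":0,"dz":20,"gripper":-1},{"wx":0,"wy":0,"wz":0,"dx":0,"dy":0,"dz":12,"gripper":-1},{"wx":0,"wy":0,"wz":0,"dx":0,"dy":0,"dz":5,"gripper":-1},{"wx":0,"wy":0,"wz":0,"dx":0,"dy":0,"dz":0,"gripper":-1},{"wx":0,"wy":0,"wz":0,"dx":0,"dy":0,"dz":0,"gripper":-1}]'
python3 - <<'E'
from workcell import manip, optics
from h import *
f=optics.grab_frame("scene");G=cloud(f)
x,y,z=manip.state()["tool_pos"];print(x,y,z)
m=(np.hypot(G[...,0]-x,G[...,1]-y)<.03)&(G[...,2]>.03)&(G[...,2]<z-.012)
P=G[m];print("can front pts",P.mean(0),P.min(0),P.max(0),len(P))
c,*_=np.linalg.lstsq(np.c_[2*P[:,:2],np.ones(len(P))],(P[:,:2]**2).sum(1),rcond=None);print(c[:2],np.sqrt(c[2]+c[0]**2+c[1]**2))
cv2.imwrite("pics/s5.png",cv2.resize(f["pixels"][240:390,380:580],None,fx=3.5,fy=3.5)[...,::-1])
E
```

```text
time: 12.2
tool_pos: [0.5973, -0.2415, 0.1404]
tool_rot: [-3.141, 0.002, -0.002]
ft_force: [0.2, 0.0, -1.1]
width: 0.371
grasp_force: 29.9
time: 13.0
tool_pos: [0.6198, 0.0806, 0.1404]
tool_rot: [-3.142, 0.002, 0.001]
ft_force: [1.1, 0.5, -0.8]
width: 0.375
grasp_force: 29.9
time: 13.8
tool_pos: [0.6207, 0.3195, 0.1228]
tool_rot: [-3.139, -0.002, 0.003]
ft_force: [0.4, -0.1, -1.1]
width: 0.375
grasp_force: 30.0
time: 14.4
tool_pos: [0.6215, 0.3163, 0.0558]
tool_rot: [-3.141, -0.001, 0.0]
ft_force: [0.1, -0.1, -0.5]
width: 0.377
grasp_force: 30.0
0.62157750117982 0.3163676209050753 0.055987089535102424
can front pts [0.63294303 0.31748242 0.03690705] [0.61868924 0.30043277 0.03003713] [0.63846799 0.33259031 0.04397839] 148
[0.62062613 0.31595972] 0.015913074983102352
```

View pics/s5.png

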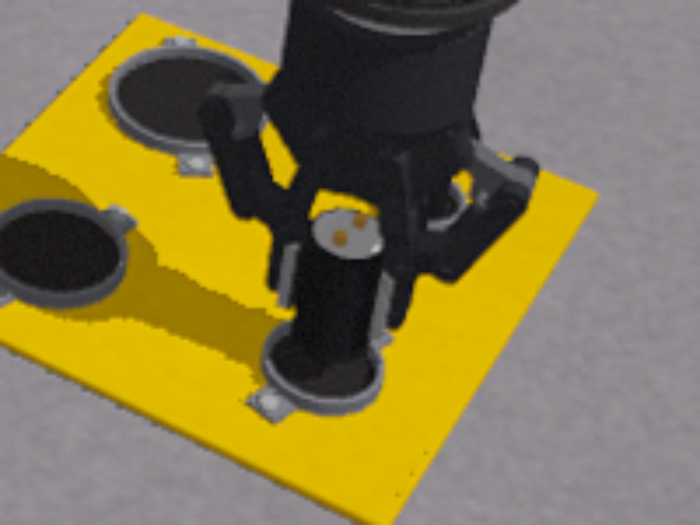

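Can b hangs upright over cup b, within 2 mm in the scene frame. I nudge +1.5 mm in x, lower and release.

```bash
python3 -m handwheel '[{"wx":0,"wy":0,"wz":0,"dx":1.5,"dy":0,"dz":3,"gripper":-1},{"wx":0,"wy":0,"wz":0,"dx":0,"dy":0,"dz":6,"gripper":-1},{"wx":0,"wy":0,"wz":0,"dx":0,"dy":0,"dz":6,"gripper":-1},{"wx":0,"wy":0,"wz":0,"dx":0,"dy":0,"dz":3,"gripper":-1},{"wx":0,"wy":0,"wz":0,"dx":0,"dy":0,"dz":1.5,"gripper":-1},{"wx":0,"wy":0,"wz":0,"dx":0,"dy":0,"dz":0,"gripper":-1}]'
```

```text
time: 15.05
tool_pos: [0.6226, 0.3161, 0.0362]
tool_rot: [3.141, -0.0, 0.0]
ft_force: [-6.4, -3.7, 15.9]
width: 0.379
grasp_force: 31.4
```

```bash
python3 -m handwheel '[{"wx":0,"wy":0,"wz":0,"dx":0,"dy":0,"dz":-0.5,"gripper":-0.1},{"wx":0,"wy":0,"wz":0,"dx":0,"dy":0,"dz":0,"gripper":0.1},{"wx":0,"wy":0,"wz":0,"dx":0,"dy":0,"dz":0,"gripper":0.4},{"wx":0,"wy":0,"wz":0,"dx":0,"dy":0,"dz":0,"gripper":0.6},{"wx":0,"wy":0,"wz":0,"dx":0,"dy":0,"dz":-15,"gripper":1},{"wx":0,"wy":0,"wz":0,"dx":0,"dy":0,"dz":-30,"gripper":1},{"wx":0,"wy":0,"wz":0,"dx":0,"dy":0,"dz":-40,"gripper":1},{"wx":0,"wy":0,"wz":0,"dx":0,"dy":0,"dz":-20,"gripper":1}]'
python3 -m handwheel '[{"wx":0,"wy":0,"wz":0,"dx":-2,"dy":40,"dz":0,"gripper":1},{"wx":0,"wy":0,"wz":0,"dx":-1.5,"dy":40,"dz":0,"gripper":1},{"wx":0,"wy":0,"wz":0,"dx":0,"dy":40,"dz":0,"gripper":1},{"wx":0,"wy":0,"wz":0,"dx":0,"dy":40,"dz":0,"gripper":1},{"wx":0,"wy":0,"wz":0,"dx":0,"dy":40,"dz":0,"gripper":1},{"wx":0,"wy":0,"wz":0,"dx":0,"dy":40,"dz":0,"gripper":1},{"wx":0,"wy":0,"wz":0,"dx":0,"dy":40,"dz":0,"gripper":1},{"wx":0,"wy":0,"wz":0,"dx":0,"dy":40,"dz":0,"gripper":1}]'
python3 - <<'E'
from workcell import manip, optics
from h import *
f=optics.grab_frame("scene");G=cloud(f)
m=(np.hypot(G[...,0]-.622,G[...,1]-.316)<.03)&(abs(G[...,2]-.069)<.004);print("can b top",G[m].mean(0),m.sum())
m=(np.hypot(G[...,0]-.622,G[...,1]-.183)<.035)&(abs(G[...,2]-.066)<.004);print("can c",m.sum())
E
python3 -m handwheel '[{"wx":0,"wy":0,"wz":0,"dx":0,"dy":40,"dz":0,"gripper":1},{"wx":0,"wy":0,"wz":0,"dx":0,"dy":40,"dz":0,"gripper":1},{"wx":0,"wy":0,"wz":0,"dx":0,"dy":40,"dz":0,"gripper":1},{"wx":0,"wy":0,"wz":0,"dx":0,"dy":35,"dz":0,"gripper":1},{"wx":0,"wy":0,"wz":0,"dx":0,"dy":18,"dz":0,"gripper":1},{"wx":0,"wy":0,"wz":0,"dx":0,"dy":5,"dz":10,"gripper":1},{"wx":0,"wy":0,"wz":0,"dx":0,"dy":0,"dz":20,"gripper":1},{"wx":0,"wy":0,"wz":0,"dx":0,"dy":0,"dz":0,"gripper":1}]'
python3 -m handwheel '[{"wx":0,"wy":0,"wz":0,"dx":0,"dy":0,"dz":0,"gripper":1},{"wx":0,"wy":0,"wz":0,"dx":0,"dy":0,"dz":0,"gripper":1}]'
```

```text
time: 15.85
tool_pos: [0.6236, 0.3169, 0.1454]
tool_rot: [-3.139, -0.003, 0.0]
ft_force: [0.3, -0.2, 0.3]
width: 1.004
grasp_force: 0.0
time: 16.65
tool_pos: [0.6192, -0.0055, 0.1421]
tool_rot: [-3.142, -0.001, 0.0]
ft_force: [1.2, -0.1, -0.2]
width: 0.995
grasp_force: 0.0
can b top [0.62344065 0.31607626 0.06878846] 312
can c 0
time: 17.5
tool_pos: [0.618, -0.1799, 0.1085]
tool_rot: [-3.14, 0.003, 0.002]
ft_force: [0.1, 0.6, -0.5]
width: 0.993
grasp_force: 0.0
time: 17.7
tool_pos: [0.6198, -0.1808, 0.1116]
tool_rot: [-3.141, -0.001, 0.002]
ft_force: [-0.1, -0.5, -0.2]
width: 1.0
grasp_force: 0.0
```

```bash
python3 -m handwheel '[{"wx":0,"wy":0,"wz":0,"dx":0,"dy":1.5,"dz":0,"gripper":1},{"wx":0,"wy":0,"wz":0,"dx":0,"dy":0,"dz":20,"gripper":1},{"wx":0,"wy":0,"wz":0,"dx":0,"dy":0,"dz":30,"gripper":1},{"wx":0,"wy":0,"wz":0,"dx":0,"dy":0,"dz":24,"gripper":1},{"wx":0,"wy":0,"wz":0,"dx":0,"dy":0,"dz":8,"gripper":1},{"wx":0,"wy":0,"wz":0,"dx":0,"dy":0,"dz":0,"gripper":1},{"wx":0,"wy":0,"wz":0,"dx":0,"dy":0,"dz":0,"gripper":1}]'
python3 -m handwheel '[{"wx":0,"wy":0,"wz":0,"dx":0,"dy":0,"dz":0,"gripper":0.5},{"wx":0,"wy":0,"wz":0,"dx":0,"dy":0,"dz":0,"gripper":0.3},{"wx":0,"wy":0,"wz":0,"dx":0,"dy":0,"dz":0,"gripper":0.1},{"wx":0,"wy":0,"wz":0,"dx":0,"dy":0,"dz":0,"gripper":-1},{"wx":0,"wy":0,"wz":0,"dx":0,"dy":0,"dz":0,"gripper":-1},{"wx":0,"wy":0,"wz":0,"dx":0,"dy":0,"dz":0,"gripper":-1},{"wx":0,"wy":0,"wz":0,"dx":0,"dy":0,"dz":0,"gripper":-1}]' 30
```

```text
time: 18.4
tool_pos: [0.62, -0.1835, 0.0301]
tool_rot: [3.141, -0.001, 0.0]
ft_force: [0.4, 0.3, -0.3]
width: 0.999
grasp_force: 0.0
time: 19.1
tool_pos: [0.6196, -0.1836, 0.0297]
tool_rot: [3.141, -0.001, 0.0]
ft_force: [-1.7, 0.8, 7.5]
width: 0.543
grasp_force: 29.8
```

```bash
python3 -m handwheel '[{"wx":0,"wy":0,"wz":0,"dx":0,"dy":0,"dz":-10,"gripper":-1},{"wx":0,"wy":0,"wz":0,"dx":0,"dy":0,"dz":-25,"gripper":-1},{"wx":0,"wy":0,"wz":0,"dx":0,"dy":0,"dz":-35,"gripper":-1},{"wx":0,"wy":0,"wz":0,"dx":0,"dy":0,"dz":-30,"gripper":-1},{"wx":0,"wy":0,"wz":0,"dx":0,"dy":0,"dz":-15,"gripper":-1},{"wx":0,"wy":0,"wz":0,"dx":-2,"dy":-15,"dz":0,"gripper":-1},{"wx":0,"wy":0,"wz":0,"dx":-2,"dy":-25,"dz":0,"gripper":-1},{"wx":0,"wy":0,"wz":0,"dx":-2,"dy":-35,"dz":0,"gripper":-1}]'
python3 -m handwheel '[{"wx":0,"wy":0,"wz":0,"dx":-1,"dy":-40,"dz":0,"gripper":-1},{"wx":0,"wy":0,"wz":0,"dx":-1,"dy":-40,"dz":0,"gripper":-1},{"wx":0,"wy":0,"wz":0,"dx":-1,"dy":-40,"dz":0,"gripper":-1},{"wx":0,"wy":0,"wz":0,"dx":-1,"dy":-40,"dz":0,"gripper":-1},{"wx":0,"wy":0,"wz":0,"dx":-1,"dy":-40,"dz":0,"gripper":-1},{"wx":0,"wy":0,"wz":0,"dx":-0.5,"dy":-40,"dz":0,"gripper":-1},{"wx":0,"wy":0,"wz":0,"dx":0,"dy":-35,"dz":0,"gripper":-1},{"wx":0,"wy":0,"wz":0,"dx":0,"dy":-20,"dz":0,"gripper":-1}]'
python3 -m handwheel '[{"wx":0,"wy":0,"wz":0,"dx":0,"dy":0,"dz":20,"gripper":-1},{"wx":0,"wy":0,"wz":0,"dx":0,"dy":0,"dz":30,"gripper":-1},{"wx":0,"wy":0,"wz":0,"dx":0,"dy":0,"dz":20,"gripper":-1},{"wx":0,"wy":0,"wz":0,"dx":0,"dy":0,"dz":12,"gripper":-1},{"wx":0,"wy":0,"wz":0,"dx":0,"dy":0,"dz":5,"gripper":-1},{"wx":0,"wy":0,"wz":0,"dx":0,"dy":0,"dz":0,"gripper":-1},{"wx":0,"wy":0,"wz":0,"dx":0,"dy":0,"dz":0,"gripper":-1}]'
python3 - <<'E'
from workcell import manip, optics
from h import *
f=optics.grab_frame("scene");G=cloud(f)
x,y,z=manip.state()["tool_pos"];print(x,y,z)
m=(np.hypot(G[...,0]-x,G[...,1]-y)<.04)&(G[...,2]>.03)&(G[...,2]<z-.012)
P=G[m];print("can front pts",P.mean(0),P.min(0),P.max(0),len(P))
c,*_=np.linalg.lstsq(np.c_[2*P[:,:2],np.ones(len(P))],(P[:,:2]**2).sum(1),rcond=None);print(c[:2],np.sqrt(c[2]+c[0]**2+c[1]**2))
cv2.imwrite("pics/s6.png",cv2.resize(f["pixels"][210:360,310:510],None,fx=3.5,fy=3.5)[...,::-1])
E
```

```text
time: 19.9
tool_pos: [0.612, -0.1083, 0.1424]
tool_rot: [3.141, 0.002, -0.002]
ft_force: [0.7, 0.3, -2.2]
width: 0.54
grasp_force: 31.3
time: 20.7
tool_pos: [0.6055, 0.191, 0.1423]
tool_rot: [-3.141, 0.002, 0.004]
ft_force: [0.4, -0.1, -2.4]
width: 0.544
grasp_force: 31.3
time: 21.4
tool_pos: [0.6079, 0.1869, 0.0576]
tool_rot: [-3.141, -0.001, 0.0]
ft_force: [-0.0, 0.1, -1.8]
width: 0.538
grasp_force: 31.3
0.6080880678048659 0.18684437316967864 0.05780010943190889
can front pts [0.62524653 0.19212888 0.0381893 ] [0.60575586 0.16506848 0.03014334] [0.63229895 0.21095027 0.04563535] 210
[0.60809818 0.18681672] 0.02275998556075453
```

View pics/s6.png

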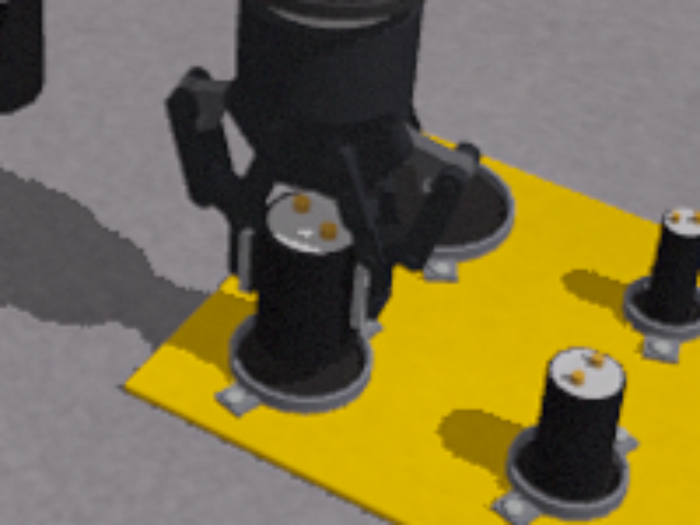

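Cans a and b are seated at the right, and can c hangs centred over cup c (300,350). I lower it.

```bash
python3 -m handwheel '[{"wx":0,"wy":0,"wz":0,"dx":0.5,"dy":0,"dz":3,"gripper":-1},{"wx":0,"wy":0,"wz":0,"dx":0,"dy":0,"dz":6,"gripper":-1},{"wx":0,"wy":0,"wz":0,"dx":0,"dy":0,"dz":6,"gripper":-1},{"wx":0,"wy":0,"wz":0,"dx":0,"dy":0,"dz":3,"gripper":-1},{"wx":0,"wy":0,"wz":0,"dx":0,"dy":0,"dz":1,"gripper":-1},{"wx":0,"wy":0,"wz":0,"dx":0,"dy":0,"dz":0,"gripper":-1}]'
```

```text
time: 22.05
tool_pos: [0.608, 0.1865, 0.0385]
tool_rot: [3.141, 0.0, 0.0]
ft_force: [-7.0, -2.0, 14.6]
width: 0.54
grasp_force: 32.9
```

```bash
python3 -m handwheel '[{"wx":0,"wy":0,"wz":0,"dx":0,"dy":0,"dz":-0.5,"gripper":0.2},{"wx":0,"wy":0,"wz":0,"dx":0,"dy":0,"dz":0,"gripper":0.4},{"wx":0,"wy":0,"wz":0,"dx":0,"dy":0,"dz":0,"gripper":0.7},{"wx":0,"wy":0,"wz":0,"dx":0,"dy":0,"dz":0,"gripper":1},{"wx":0,"wy":0,"wz":0,"dx":0,"dy":0,"dz":-15,"gripper":1},{"wx":0,"wy":0,"wz":0,"dx":0,"dy":0,"dz":-30,"gripper":1},{"wx":0,"wy":0,"wz":0,"dx":0,"dy":0,"dz":-40,"gripper":1},{"wx":0,"wy":0,"wz":0,"dx":0,"dy":0,"dz":-20,"gripper":1}]'
python3 -m handwheel '[{"wx":0,"wy":0,"wz":0,"dx":-12,"dy":20,"dz":0,"gripper":1},{"wx":0,"wy":0,"wz":0,"dx":-23,"dy":39,"dz":0,"gripper":1},{"wx":0,"wy":0,"wz":0,"dx":-23,"dy":39,"dz":0,"gripper":1},{"wx":0,"wy":0,"wz":0,"dx":-23,"dy":39,"dz":0,"gripper":1},{"wx":0,"wy":0,"wz":0,"dx":-23,"dy":39,"dz":0,"gripper":1},{"wx":0,"wy":0,"wz":0,"dx":-18,"dy":35,"dz":0,"gripper":1},{"wx":0,"wy":0,"wz":0,"dx":-12,"dy":20,"dz":0,"gripper":1},{"wx":0,"wy":0,"wz":0,"dx":-4,"dy":8,"dz":0,"gripper":1}]'
python3 -m handwheel '[{"wx":0,"wy":0,"wz":0,"dx":0,"dy":0,"dz":15,"gripper":1},{"wx":0,"wy":0,"wz":0,"dx":0,"dy":0,"dz":10,"gripper":1},{"wx":0,"wy":0,"wz":0,"dx":0,"dy":0,"dz":0,"gripper":1},{"wx":0,"wy":0,"wz":0,"dx":0,"dy":0,"dz":0,"gripper":1}]'
python3 - <<'E'
from workcell import manip, optics
from h import *
f=optics.grab_frame("scene");G=cloud(f);print(manip.state()["tool_pos"])
m=(np.hypot(G[...,0]-.61,G[...,1]-.187)<.035)&(abs(G[...,2]-.075)<.004);print("can c top",G[m].mean(0),m.sum())
cv2.imwrite("pics/s7.png",cv2.resize(f["pixels"][110:360,210:560],None,fx=2.2,fy=2.2)[...,::-1])
E
```

```text
time: 22.85
tool_pos: [0.6091, 0.1872, 0.1476]
tool_rot: [-3.14, -0.003, 0.0]
ft_force: [-0.1, 0.2, -0.5]
width: 1.005
grasp_force: 0.0
time: 23.65
tool_pos: [0.4692, -0.0546, 0.1443]
tool_rot: [3.141, -0.001, -0.002]
ft_force: [-0.4, 0.7, 0.5]
width: 1.006
grasp_force: 0.0
time: 24.05
tool_pos: [0.4704, -0.0517, 0.1184]
tool_rot: [-3.141, 0.0, 0.001]
ft_force: [0.7, 0.6, -0.1]
width: 0.999
grasp_force: 0.0
[ 0.47054445 -0.05183798  0.11863297]
can c top [0.6101679  0.18687667 0.074894  ] 499
```

View pics/s7.png

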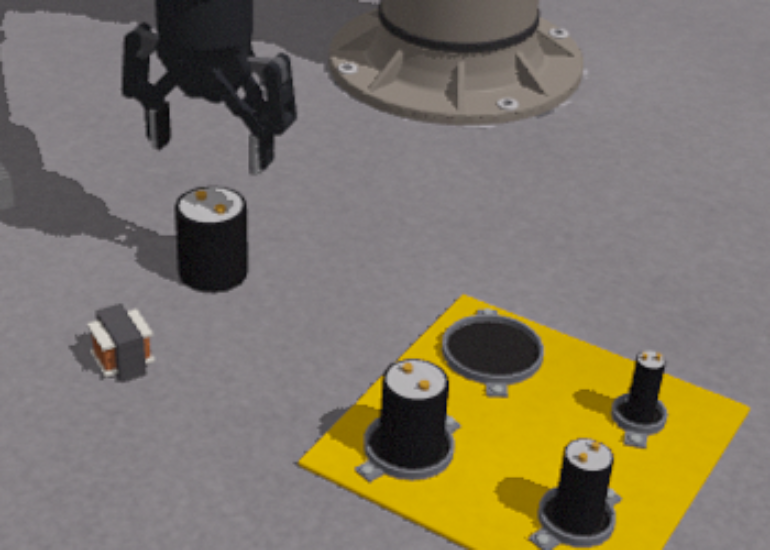

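Cans a, b and c are seated, and the gripper is centred over can d (top at (210,203) in the crop). I lower and grip.

```bash
python3 -m handwheel '[{"wx":0,"wy":0,"wz":0,"dx":-0.5,"dy":0.8,"dz":0,"gripper":1},{"wx":0,"wy":0,"wz":0,"dx":0,"dy":0,"dz":15,"gripper":1},{"wx":0,"wy":0,"wz":0,"dx":0,"dy":0,"dz":15,"gripper":1},{"wx":0,"wy":0,"wz":0,"dx":0,"dy":0,"dz":20,"gripper":1},{"wx":0,"wy":0,"wz":0,"dx":0,"dy":0,"dz":25,"gripper":1},{"wx":0,"wy":0,"wz":0,"dx":0,"dy":0,"dz":12,"gripper":1},{"wx":0,"wy":0,"wz":0,"dx":0,"dy":0,"dz":0,"gripper":1},{"wx":0,"wy":0,"wz":0,"dx":0,"dy":0,"dz":0,"gripper":1}]'
python3 -m handwheel '[{"wx":0,"wy":0,"wz":0,"dx":0,"dy":0,"dz":0,"gripper":0.8},{"wx":0,"wy":0,"wz":0,"dx":0,"dy":0,"dz":0,"gripper":0.6},{"wx":0,"wy":0,"wz":0,"dx":0,"dy":0,"dz":0,"gripper":0.4},{"wx":0,"wy":0,"wz":0,"dx":0,"dy":0,"dz":0,"gripper":-1},{"wx":0,"wy":0,"wz":0,"dx":0,"dy":0,"dz":0,"gripper":-1},{"wx":0,"wy":0,"wz":0,"dx":0,"dy":0,"dz":0,"gripper":-1}]' 35
```

```text
time: 24.9
tool_pos: [0.47, -0.0532, 0.0319]
tool_rot: [-3.142, -0.0, 0.001]
ft_force: [-0.1, 0.1, -0.1]
width: 0.998
grasp_force: 0.0
time: 25.5
tool_pos: [0.4701, -0.0534, 0.0322]
tool_rot: [3.141, -0.001, 0.0]
ft_force: [-2.7, 0.1, 11.9]
width: 0.702
grasp_force: 35.0
```

```bash
python3 -m handwheel '[{"wx":0,"wy":0,"wz":0,"dx":0,"dy":0,"dz":-10,"gripper":-1},{"wx":0,"wy":0,"wz":0,"dx":0,"dy":0,"dz":-20,"gripper":-1},{"wx":0,"wy":0,"wz":0,"dx":0,"dy":0,"dz":-30,"gripper":-1},{"wx":0,"wy":0,"wz":0,"dx":0,"dy":0,"dz":-25,"gripper":-1},{"wx":0,"wy":0,"wz":0,"dx":0,"dy":0,"dz":-15,"gripper":-1},{"wx":0,"wy":0,"wz":0,"dx":1,"dy":-15,"dz":0,"gripper":-1},{"wx":0,"wy":0,"wz":0,"dx":1,"dy":-25,"dz":0,"gripper":-1},{"wx":0,"wy":0,"wz":0,"dx":1,"dy":-35,"dz":0,"gripper":-1}]'
python3 -m handwheel '[{"wx":0,"wy":0,"wz":0,"dx":1,"dy":-40,"dz":0,"gripper":-1},{"wx":0,"wy":0,"wz":0,"dx":1,"dy":-40,"dz":0,"gripper":-1},{"wx":0,"wy":0,"wz":0,"dx":0,"dy":-40,"dz":0,"gripper":-1},{"wx":0,"wy":0,"wz":0,"dx":0,"dy":-35,"dz":0,"gripper":-1},{"wx":0,"wy":0,"wz":0,"dx":0,"dy":-20,"dz":0,"gripper":-1},{"wx":0,"wy":0,"wz":0,"dx":0,"dy":-9.5,"dz":0,"gripper":-1},{"wx":0,"wy":0,"wz":0,"dx":0,"dy":0,"dz":20,"gripper":-1},{"wx":0,"wy":0,"wz":0,"dx":0,"dy":0,"dz":25,"gripper":-1}]'
python3 -m handwheel '[{"wx":0,"wy":0,"wz":0,"dx":0,"dy":0,"dz":18,"gripper":-1},{"wx":0,"wy":0,"wz":0,"dx":0,"dy":0,"dz":10,"gripper":-1},{"wx":0,"wy":0,"wz":0,"dx":0,"dy":0,"dz":0,"gripper":-1},{"wx":0,"wy":0,"wz":0,"dx":0,"dy":0,"dz":0,"gripper":-1}]'
python3 - <<'E'
from workcell import manip, optics
from h import *
f=optics.grab_frame("scene");G=cloud(f)
x,y,z=manip.state()["tool_pos"];print(x,y,z)
m=(np.hypot(G[...,0]-x,G[...,1]-y)<.045)&(G[...,2]>.03)&(G[...,2]<z-.012)
P=G[m];print("can front pts",P.mean(0),P.min(0),P.max(0),len(P))
c,*_=np.linalg.lstsq(np.c_[2*P[:,:2],np.ones(len(P))],(P[:,:2]**2).sum(1),rcond=None);print(c[:2],np.sqrt(c[2]+c[0]**2+c[1]**2))
cv2.imwrite("pics/s8.png",cv2.resize(f["pixels"][160:310,340:540],None,fx=3.5,fy=3.5)[...,::-1])
E
```

```text
time: 26.3
tool_pos: [0.4726, 0.0213, 0.1322]
tool_rot: [3.141, -0.001, -0.002]
ft_force: [0.5, 0.5, -2.8]
width: 0.704
grasp_force: 38.9
time: 27.1
tool_pos: [0.4753, 0.2059, 0.087]
tool_rot: [-3.141, -0.002, -0.0]
ft_force: [-0.5, -0.6, -2.2]
width: 0.705
grasp_force: 38.9
time: 27.5
tool_pos: [0.4749, 0.206, 0.059]
tool_rot: [-3.142, -0.0, -0.0]
ft_force: [0.8, 0.4, -2.7]
width: 0.706
grasp_force: 38.9
0.4750973089474773 0.20624079223969388 0.059270750180863155
can front pts [0.49687128 0.21120814 0.03854631] [0.46874886 0.17624757 0.0301596 ] [0.5075682  0.23665104 0.04714093] 279
[0.47461929 0.20563575] 0.02960099357221993
```

View pics/s8.png

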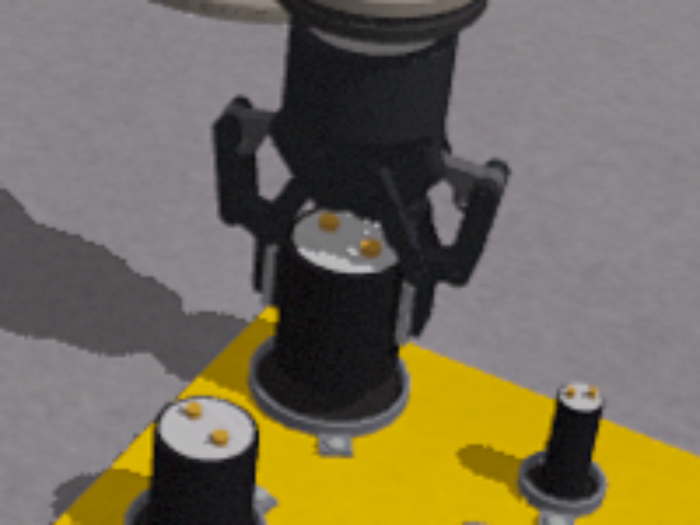

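Can d hangs centred over cup d (330,385). I lower it.

```bash
python3 -m handwheel '[{"wx":0,"wy":0,"wz":0,"dx":1,"dy":0,"dz":3,"gripper":-1},{"wx":0,"wy":0,"wz":0,"dx":0,"dy":0,"dz":6,"gripper":-1},{"wx":0,"wy":0,"wz":0,"dx":0,"dy":0,"dz":5,"gripper":-1},{"wx":0,"wy":0,"wz":0,"dx":0,"dy":0,"dz":3,"gripper":-1},{"wx":0,"wy":0,"wz":0,"dx":0,"dy":0,"dz":1,"gripper":-1},{"wx":0,"wy":0,"wz":0,"dx":0,"dy":0,"dz":0,"gripper":-1}]'
```

```text
time: 28.15
tool_pos: [0.4755, 0.2061, 0.0409]
tool_rot: [3.141, 0.0, 0.0]
ft_force: [-6.7, -3.9, 18.5]
width: 0.702
grasp_force: 40.9
```

```bash
python3 -m handwheel '[{"wx":0,"wy":0,"wz":0,"dx":0,"dy":0,"dz":-0.5,"gripper":0.6},{"wx":0,"wy":0,"wz":0,"dx":0,"dy":0,"dz":0,"gripper":0.8},{"wx":0,"wy":0,"wz":0,"dx":0,"dy":0,"dz":0,"gripper":1},{"wx":0,"wy":0,"wz":0,"dx":0,"dy":0,"dz":0,"gripper":1},{"wx":0,"wy":0,"wz":0,"dx":0,"dy":0,"dz":-15,"gripper":1},{"wx":0,"wy":0,"wz":0,"dx":0,"dy":0,"dz":-30,"gripper":1},{"wx":0,"wy":0,"wz":0,"dx":0,"dy":0,"dz":-40,"gripper":1},{"wx":0,"wy":0,"wz":0,"dx":0,"dy":0,"dz":-30,"gripper":1}]'
python3 -m handwheel '[{"wx":0,"wy":0,"wz":0,"dx":0,"dy":20,"dz":0,"gripper":1},{"wx":0,"wy":0,"wz":0,"dx":0,"dy":40,"dz":0,"gripper":1},{"wx":0,"wy":0,"wz":0,"dx":0,"dy":40,"dz":0,"gripper":1},{"wx":0,"wy":0,"wz":0,"dx":0,"dy":40,"dz":0,"gripper":1},{"wx":0,"wy":0,"wz":0,"dx":0,"dy":20,"dz":0,"gripper":1},{"wx":0,"wy":0,"wz":0,"dx":0,"dy":0,"dz":0,"gripper":1},{"wx":0,"wy":0,"wz":0,"dx":0,"dy":0,"dz":0,"gripper":1},{"wx":0,"wy":0,"wz":0,"dx":0,"dy":0,"dz":0,"gripper":1}]'
python3 - <<'E'
from workcell import manip, optics
from h import *
f=optics.grab_frame("scene");G=cloud(f)
for n,x,y,h in(("a",.501,.329,.065),("b",.623,.316,.069),("c",.61,.187,.075),("d",.478,.206,.081)):
    m=(np.hypot(G[...,0]-x,G[...,1]-y)<.04)&(abs(G[...,2]-h)<.004);print(n,G[m].mean(0).round(4),m.sum())
cv2.imwrite("pics/s9.png",f["pixels"][...,::-1])
E
```

```text
time: 28.95
tool_pos: [0.4757, 0.2065, 0.1577]
tool_rot: [-3.141, -0.001, 0.001]
ft_force: [0.1, 0.4, -0.4]
width: 0.999
grasp_force: 0.0
time: 29.75
tool_pos: [0.4757, 0.0473, 0.1558]
tool_rot: [-3.141, -0.0, 0.002]
ft_force: [0.2, 0.1, 0.3]
width: 1.0
grasp_force: 0.0
a [0.5021 0.3288 0.0647] 102
b [0.6236 0.3159 0.0688] 309
c [0.6098 0.187  0.0749] 488
d [0.4775 0.2065 0.0808] 642
```

View pics/s9.png

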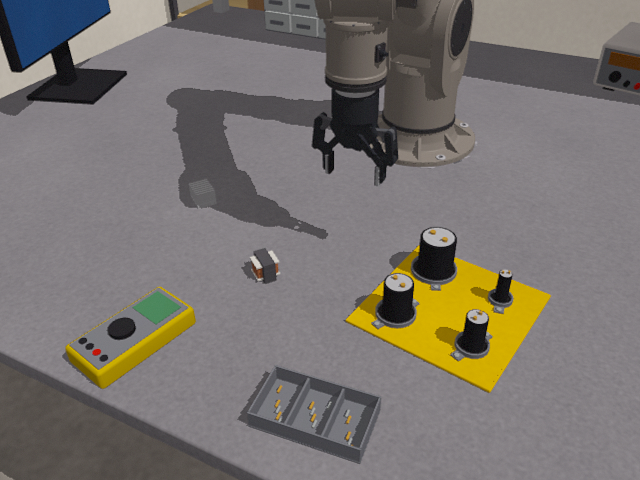

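All four cans stand upright in their cups at a (504,287), b (475,333), c (398,298) and d (437,253). The transformer (265,265) and heat sink (202,193) are unmoved, and the gripper is clear.

```bash
python3 -c "
from workcell import manip
print(manip.finish_job())"
```

```text
the job is handed in; nothing more can be done
None
```

The job is handed in after about 30 s of the 99 s allowed: all four cans stand upright and released in their matching cups, and the transformer and heat sink were not moved.

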